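Open the transfer box and hold its gate

ROBOT

A 7-joint arm with a two-finger parallel gripper is mounted at the origin on a cart in front of the work surface, level with it; the furniture and walls round the work are solid. World frame = base frame: x ahead of the robot, y to its left, z up, the work surface at z = 0. Lengths are in m, angles in rad, forces in N, time in s.
With the tool pointing down it reaches from about 0.4 to 0.925 m from the base axis. Payload 4.1 kg.
Tool frame: the origin (TCP) lies at the very end of the fingers, on their centre line; the grasp point (between the pads) lies env.tcp_to_grasp behind it (env.tcp_to_grasp is the distance from the TCP to the grasp point, in m); z points along the fingers, y is the line along which they close (so a half turn about z gives the same grasp; the last joint's range is limited). The gripper opens to 85 mm and grips with 20 to 120 N. Pads are 22 mm wide; open, the fingers measure 114 mm over their backs; the gripper's body (76 mm by 85 mm) begins 54 mm behind the grasp point. The pads swing forward as they close: fully open they stand 13 mm farther back than shut.
Start: joints at [1.068, 0.398, 0.045, 1.537, -0.019, 1.207, -0.051], TCP at [0.255, -0.598, 0.231] pointing down, gripper open.
Joint ranges: [-2.82, 2.82], [-0.49, 2.23], [-1.37, 1.46], [0, 2.46], [-1.36, 4.5], [0.23, 2], [-2.94, 2.94]. Speed limits (rad/s): [2.57, 2.57, 3.14, 3.14, 3.14, 3.14, 3.14].

INTERFACE

Orientations are given as a rotation vector (axis times angle).
In Python, from plant import env gives the robot as it stands. The module is installed in compiled form; this text tells all that it offers.
- The arm moves only by the tool play_rows, never from a script. Its argument "targets" is a list of rows, each a list of 3 entries, a list of its own where there are three numbers: the shift along the tool's x, y, z in m, then the turn, a rotation vector about the tool's x, y, z in degrees, then the closure, from 0 (fully open) to 1 (shut). In form: [[[dx, dy, dz], [wx, wy, wz], jaw], ...]. A call has 1 to 10 rows; each row shifts and turns the commanded pose from where the row before left it, along the tool's axes as they then stand; what a row does not reach is not made up. A row lasts 1/8 s, in which the tool goes at most 62.5 mm and 10.7 degrees, less where a joint would pass 70% of its speed; a pose out of reach is approached as far as the arm can. A call with a gripper value outside its range is refused whole. The fingers move at their own pace and stop on an object; "force" is the grip in N (left out, the last holds). Time passes only in rows, so rows that do not move let the fingers close. It gives the time, the measured TCP pose, the force, the opening and the grip force at its end, in the units of the state.
- env.state(): the state, without advancing time (a new reading comes with each control period).
- env.get_image(name): name is "scene" or "top" or "wrist"; returns (picture, depth): 384x512x3 uint8, red, green, blue; 384x512 float32, m along the optical axis (not along the pixel's ray), 0 where there is no reading.
- env.camera_model(name): a dict with "intrinsics" (3x3 intrinsics, pixels), "origin" and "attitude" of the camera in the world; the wrist camera has in their place "hand_eye" (4x4, takes a point from camera to tool coordinates, whose origin is the TCP and whose axes are the flange's). Camera axes: x right, y down, z forward; pixel columns grow to the right and rows downward; lengths in m; the calibration is good to about 2 mm. The wrist camera is an equidistant fisheye: a pixel r from the principal point sees the ray r / f radians off the axis. A picture is of the moment at which its call begins: read the wrist's pose just before it. camera_model takes no time and is no camera call.
- env.hand_in(): hands the job in; it is judged then, once.
The state is a dict: "time_s": time; "q": joint angles; "qvel": joint speeds; "tau": joint torques, N m; "tcp_pos": TCP position; "tool_rot": TCP orientation; "ft_force": force on the tool from outside, world axes, zero at the start; "ft_torque": the same for the moment, N m; "gripper_width": finger opening in m; "finger_force": force on a finger pad.
Only numpy, scipy, OpenCV 4.12 (cv2) and the standard library are available. Lean on these libraries where they do the work, as an engineer would, in place of code of your own. Each camera call takes 0.05 s, during which the arm holds its last target. There are 200 camera calls.

TASK

Get the sample transfer box ready for a colleague to reach in: press its raised cover down until it snaps shut and stays shut by itself, then squeeze the tab and post of the catch nearer the gate's hinge fully together, and only after that do the same with the catch at the gate's free end. Then take the gate by its upright pull bar, swing it towards you past its detent and hold it wide open (at least 70 degrees): finish still holding the bar, since the gate is sprung and goes back if let go. Leave the cover shut, the catches drawn and the things lying around where they are.

Things in the scene. Friction and masses are not known exactly. Their poses are not given: they have to be found in the camera images.
- pass_box: Grey box with an aluminium front beam, fixed on the worktop, two white jars inside; 280 wide (y), 140 deep, 100 mm high. Yaw varies. Origin: worktop under its middle; x to its back, y left, z up. Offsets elsewhere are in this frame. Beam x = -65 to -35, top z = 100 mm; tabs and posts on it reach z = 150; bolts, gate ears and detent housing only 117: fingertips at 121 clear them.
- cover (a joint): Cover angle, rad: 0 shut, grows as the front edge rises (0.45 to 0.85 at start). Hinge line along y at x = 68, z = 103 mm; 184 mm wide, front edge 101 mm from it, 6 mm thick. Stays put when raised; below 0.37 a spring lifts it again unless it is snapped past the detent, felt from 0.16 down and passed at about 0.07. On the pad: 1 to 2 N, about 5 N to snap. Follow the pad along its arc.
- cover_pad (a point): Top centre of the dark round press pad (26 mm across) on the cover's front part, 83 mm from the hinge line and 7 mm above the cover's middle plane. Shut, it is at (-15, 0, 110) mm.
- cover_hinge (a point): Middle of the cover's hinge line: (68, 0, 103) mm.
- catch1 (a joint): Travel of the movable tab of catch 1, nearer the gate's hinge (left), m: 0 bolted, 0.016 squeezed to its stop; slides along the box's +y towards its fixed post with about 3.5 N of friction and stays where it is left. Its bolt leaves the gate's ear after 0.0105; squeezed counts above 0.012.
- catch1_tab (a point): Top centre of the movable tab of catch 1, at (-50, 44, 150) mm when bolted; an upright plate 22 mm (x) by 8 mm (y) by 50 mm high. It comes to y = 60 mm when squeezed.
- catch1_post: Fixed post of catch 1, an upright plate of the same size and shape as the tab, standing at (-50, 78) mm; origin at the middle of its foot on the beam (z = 100 mm). Tab and post measure 42 mm over their outer faces at the start and 26 mm when fully squeezed.
- catch2 (a joint): The same for catch 2, at the gate's free end (right): 0 bolted, 0.016 fully squeezed.
- catch2_tab (a point): Top centre of the movable tab of catch 2, at (-50, -76, 150) mm when bolted; it slides to y = -60 mm.
- catch2_post: Fixed post of catch 2, standing at (-50, -42) mm; origin at the middle of its foot (z = 100 mm). Same sizes as catch 1.
- gate (a joint): Angle of the barred steel gate, rad: 0 shut, growing to 1.6 as its right end swings out towards -x of the box (clockwise from above). Barred by the bolts of both catches. A spring closes it (about 3 N at the bar when wide); a detent between 0.15 and 0.55 rad adds about 2 N.
- gate_hinge (a point): Point on the gate's upright hinge axis, at (-73, 105, 135) mm.
- gate_pull: The pull bar with its gate; origin on the hinge axis at worktop height, turning with the gate (at gate angle 0 its axes are those of the box). The bar itself is at (-40, -135) mm from this origin.
- pull_grip (a point): Point to grip on the pull bar: an upright round dark bar 14 mm across, z = 55 to 160 mm, 40 mm in front of the gate's plane; this point is on its axis at z = 135 mm, above the gate's top (96 mm), with the gate shut at (-113, -30) mm, 141 mm from the hinge axis.
- spanner: Bystander: open-ended spanner 154 mm long lying on the worktop.
- screwdriver: Bystander: screwdriver 174 mm long lying on the worktop.
- digital_timer: Bystander: small square timer 64 x 64 x 18 mm.
- jar_lid: Bystander: round white jar lid 67 mm across, 17 mm high, in front of the gate, which swings over it.

How it is judged:
On the way, in this order (a step that is already met when the one before it is completed fails the run):
1. the cover is snapped shut (value of joint cover below 0.04 rad and value of joint each of catch1, catch2 below 0.004 m), for 0.2 s.
2. catch 1 (nearer the hinge) is squeezed fully between the fingers, tab against post (value of joint catch1 above 0.012 m and contact force between the fingers and catch1_post above 1 N and value of joint catch2 below 0.004 m and value of joint cover below 0.04 rad), for 0.1 s.
3. catch 2 (free end) is squeezed fully between the fingers, tab against post (value of joint catch2 above 0.012 m and contact force between the fingers and catch2_post above 1 N and value of joint catch1 above 0.0105 m and value of joint cover below 0.04 rad), for 0.1 s.
4. the gate is swung past its detent by its bar (value of joint gate above 0.7 rad and contact force between the fingers and gate_pull above 0.5 N), for 0.1 s.
At the end, for the whole second after the job is handed in: The fingers hold the pull bar (over 0.5 N) with the gate still and open by more than 1.2 rad (69 degrees), the cover shut (under 0.04 rad) and both catches drawn (over 10.5 mm) (value of joint gate above 1.2 rad and velocity of joint gate between -0.1 and 0.1 rad/s and contact force between the fingers and gate_pull above 0.5 N and value of joint cover below 0.04 rad and value of joint each of catch1, catch2 above 0.0105 m); the arm keeps its last pose, push and grip.
It fails at once if the free-end catch is drawn before the one nearer the hinge (value of joint catch2 above 0.008 m and value of joint catch1 below 0.008 m).
It fails at once if a thing lying around is pushed away by more than 40 mm (distance of any of spanner, screwdriver, digital_timer, jar_lid from where it was at the start of the episode above 0.04 m).
It also fails if it takes over 64 s, if anything falls off the work surface, if the arm or the gripper's body presses on something with over 40 N, if the wrist force passes 120 N, or if a joint passes its speed limit or range.

## Working session

There is one attempt and no reset: what is moved stays moved. The work goes in short steps, Python scripts to look and compute and a tool call to move; the robot and the scene stay as the last step left them, time stands still between calls to the robot, and variables do not carry over. Pictures are saved under pics/ and viewed, at most 13 in all, crops included, and the job is handed in when it is done.

Besides the shell and the picture viewer there is one more tool, called after "Call:" by a JSON object that holds its "fn" and its "kwargs", one argument or row to a line. play_rows: Moves the arm, as the interface text tells. Its arguments: {"type":"object","properties":{"targets":{"type":"array","items":{"type":"array"}},"force":{"type":"number"}},"required":["targets"]}

```bash
mkdir -p pics
python3 - <<'E'
from plant import env
import cv2,numpy as np
s=env.state();print({k:np.round(v,3).tolist() for k,v in s.items()},env.tcp_to_grasp)
for n in("scene","top"):
    p,d=env.get_image(n);cv2.imwrite(f"pics/{n}0.png",cv2.cvtColor(p,cv2.COLOR_RGB2BGR));np.save(f"pics/{n}0d.npy",d)
    m=env.camera_model(n);print(n,{k:np.round(v,4).tolist() for k,v in m.items()})
print(env.camera_model("wrist"))
a=cv2.imread("pics/scene0.png");b=cv2.imread("pics/top0.png")
cv2.imwrite("pics/top0x.png",cv2.resize(b,(800,600),interpolation=cv2.INTER_CUBIC))
cv2.imwrite("pics/scene0x.png",cv2.resize(a,(800,600),interpolation=cv2.INTER_CUBIC))
E
```

```text
{'time_s': 0.0, 'q': [1.068, 0.399, 0.045, 1.538, -0.019, 1.207, -0.051], 'qvel': [-0.0, 0.0, -0.001, 0.0, -0.0, 0.0, 0.001], 'tau': [-0.0, -47.513, 1.365, -25.422, 0.012, 0.009, -0.0], 'tcp_pos': [0.255, -0.597, 0.23], 'tool_rot': [-3.076, -0.63, 0.001], 'ft_force': [0.755, -0.223, -0.167], 'ft_torque': [-0.006, -0.009, -0.016], 'finger_force': 0.0, 'gripper_width': 0.085} 0.0187
scene {'intrinsics': [[376.6976, 0.0, 249.0547], [0.0, 376.6976, 195.205], [0.0, 0.0, 1.0]], 'origin': [0.0689, 0.609, 0.6938], 'attitude': [-0.7215, 2.3983, -1.34]}
top {'intrinsics': [[348.0485, 0.0, 253.6566], [0.0, 348.0485, 193.0282], [0.0, 0.0, 1.0]], 'origin': [0.4258, -0.1641, 0.9749], 'attitude': [-2.1253, 2.1291, -0.2267]}
{'intrinsics': array([[297.31863964,   0.        , 253.66105361],
       [  0.        , 297.31863964, 189.52769639],
       [  0.        ,   0.        ,   1.        ]]), 'hand_eye': array([[ 6.19832589e-04, -9.61641536e-01, -2.74308534e-01,
         6.96792823e-02],
       [ 9.99999803e-01,  5.70229240e-04,  2.60569162e-04,
        -1.00786165e-03],
       [-9.41553820e-05, -2.74308642e-01,  9.61641701e-01,
        -1.42589015e-01],
       [ 0.00000000e+00,  0.00000000e+00,  0.00000000e+00,
         1.00000000e+00]])}
```

View pics/top0x.png

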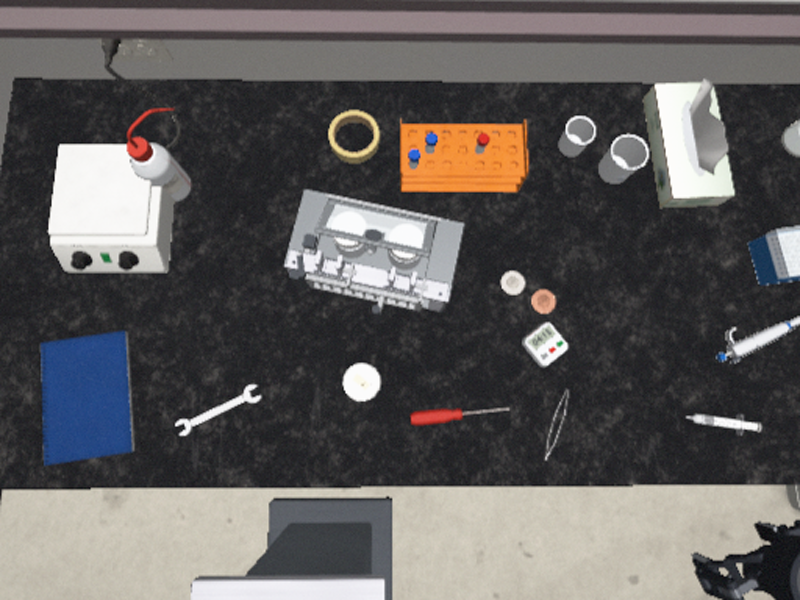

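View pics/scene0x.png

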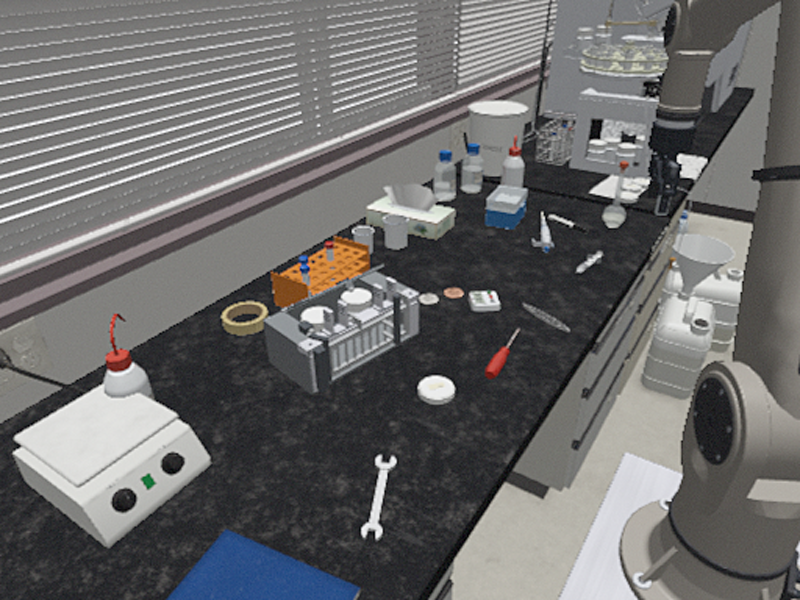

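Top view: box centred near (375,250), yawed slightly; lid (362,382), spanner (218,410), screwdriver (460,415), timer (545,345). The scene view shows the box at (345,320). I enlarge both.

```bash
cat > h.py <<'E'
import numpy as np,cv2
from plant import env
from scipy.spatial.transform import Rotation as R
def cam(n):
    m=env.camera_model(n);return m["intrinsics"],np.array(m["origin"]),R.from_rotvec(np.ravel(m["attitude"])) if np.size(m["attitude"])==3 else R.from_matrix(m["attitude"])
def cloud(n,d):
    K,o,r=cam(n);v,u=np.mgrid[:384,:512]
    p=np.stack([(u-K[0,2])/K[0,0]*d,(v-K[1,2])/K[1,1]*d,d],-1)
    return p@r.as_matrix().T+o
def proj(n,P):
    K,o,r=cam(n);c=r.inv().apply(np.atleast_2d(P)-o);return c[:,:2]/c[:,2:]*K[0,0]+K[:2,2]
def ray(n,uv):
    K,o,r=cam(n);return o,r.apply([(uv[0]-K[0,2])/K[0,0],(uv[1]-K[1,2])/K[0,0],1])
def tri(a,b):
    A=np.zeros((3,3));B=np.zeros(3);rs=[ray("top",a),ray("scene",b)]
    for o,d in rs:
        d=d/np.linalg.norm(d);M=np.eye(3)-np.outer(d,d);A+=M;B+=M@o
    x=np.linalg.solve(A,B);gap=[np.linalg.norm(np.cross(x-o,d/np.linalg.norm(d))) for o,d in rs];return x,max(gap)
E
python3 - <<'E'
from h import *
d=np.load("pics/top0d.npy");P=cloud("top",d)
Q=P[115:205,175:305];z=Q[...,2]
print("table z",np.median(P[250:300,60:110,2]))
m=(z>0.09)&(z<0.106);uu=Q[m][:,:2].astype(np.float32)
rc=cv2.minAreaRect(uu);print(rc, cv2.boxPoints(rc))
m2=(z>0.06);rc=cv2.minAreaRect(Q[m2][:,:2].astype(np.float32));print(rc)
a=cv2.imread("pics/top0.png")[115:205,175:305];cv2.imwrite("pics/topc.png",cv2.resize(a,None,fx=6,fy=6,interpolation=cv2.INTER_CUBIC))
a=cv2.imread("pics/scene0.png")[165:255,160:280];cv2.imwrite("pics/scenec.png",cv2.resize(a,None,fx=6.6,fy=6.6,interpolation=cv2.INTER_CUBIC))
E
```

```text
table z 0.0015642985893901118
((0.6698604226112366, -0.13696129620075226), (0.28015872836112976, 0.19421088695526123), 77.27095031738281) [[ 0.54427636 -0.25220162]
 [ 0.7337141  -0.29499424]
 [ 0.7954445  -0.02172098]
 [ 0.60600674  0.02107164]]
((0.6040304899215698, -0.12209081649780273), (0.28015872836112976, 0.3291880488395691), 77.27095031738281)
```

View pics/topc.png

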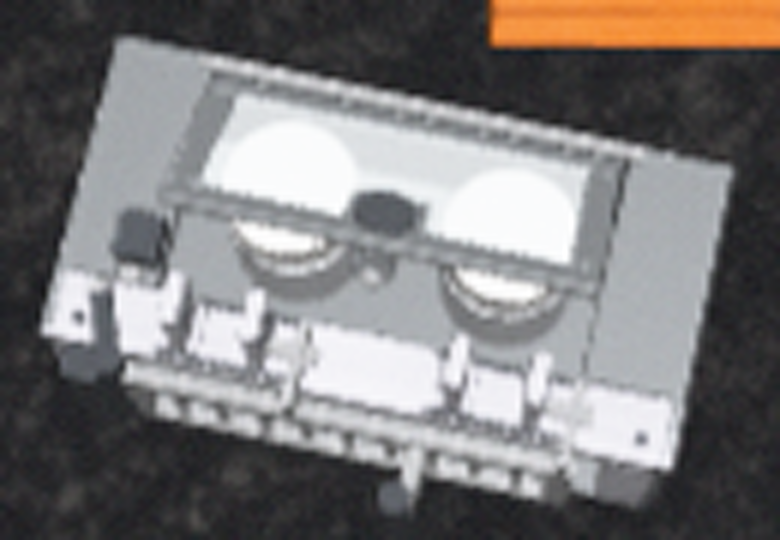

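View pics/scenec.png

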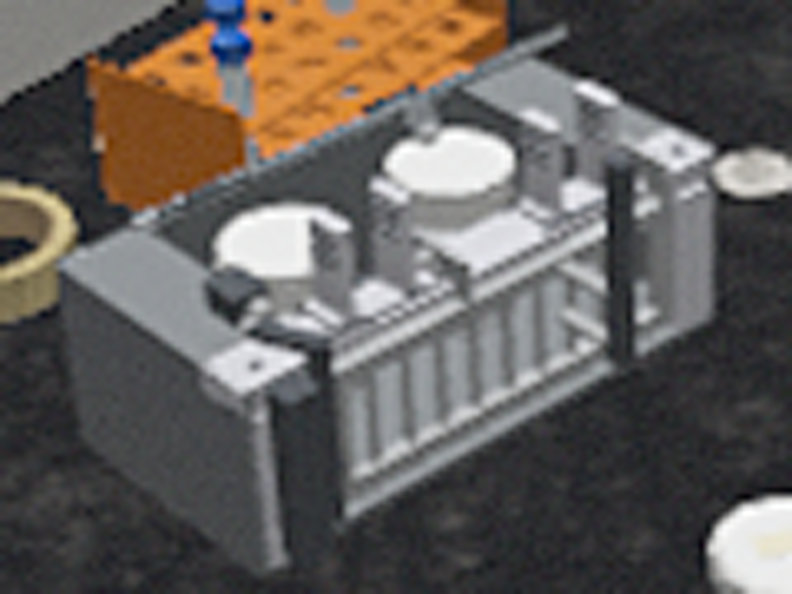

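Top crop (6x): box corners at (118,38), (735,168), (42,333), (672,470); pad (385,212); plates at about (175,295), (257,312), (458,355), (540,375); bar top (395,495). Scene crop (6.6x): corners (65,265), (242,403), (715,152); plate tops (330,222), (388,188), (540,118), (597,92); bar top (620,158).

```bash
cat > fit.py <<'E'
from h import *
from scipy.optimize import least_squares
t=lambda u,v:((u+.5)/6+175-.5,(v+.5)/6+115-.5)
s=lambda u,v:((u+.5)/6.6+160-.5,(v+.5)/6.6+165-.5)
obs=[("top",(70,140,100),t(118,38)),("top",(70,-140,100),t(735,168)),("top",(-65,140,100),t(42,333)),("top",(-65,-140,100),t(672,470)),
("scene",(70,140,100),s(65,265)),("scene",(-65,140,100),s(242,403)),("scene",(-65,-140,100),s(715,152)),
("scene",(-50,78,150),s(330,222)),("scene",(-50,44,150),s(388,188)),("scene",(-50,-42,150),s(540,118)),("scene",(-50,-76,150),s(597,92)),
("top",(-50,78,150),t(175,295)),("top",(-50,44,150),t(257,312)),("top",(-50,-42,150),t(458,355)),("top",(-50,-76,150),t(540,375)),
("top",(-113,-30,160),t(395,495)),("scene",(-113,-30,160),s(620,158))]
def T(x,p): return R.from_euler("z",x[2]).apply(np.array(p)/1000.)+[x[0],x[1],x[3]]
def f(x): return np.concatenate([proj(n,T(x,p))[0]-uv for n,p,uv in obs])
r=least_squares(f,[.66,-.13,-.22,0],loss="soft_l1")
print(r.x,np.degrees(r.x[2]));print(np.round(r.fun.reshape(-1,2),1).tolist())
x=r.x
print("tri bar top",*tri(t(395,495),s(620,158)),T(x,(-113,-30,160)))
# cover angle from pad, using depth + pixel
d=np.load("pics/top0d.npy");P=cloud("top",d);uv=t(385,212)
q=np.median(P[int(uv[1])-0:int(uv[1])+2,int(uv[0]):int(uv[0])+2].reshape(-1,3),0);b=R.from_euler("z",-x[2]).apply(q-[x[0],x[1],x[3]]);print("pad depth pt box mm",b*1e3)
def pad(a): return (68-83*np.cos(a)-7*np.sin(a),0,103+83*np.sin(a)+7*np.cos(a)) # box mm
g=least_squares(lambda a:proj("top",T(x,pad(a[0])))[0]-uv,[.6]);print("cover angle",g.x,g.fun,pad(g.x[0]))
# depth check of plate tops
for n,p,_ in obs[11:16]:
    u,v=np.round(proj("top",T(x,p))[0]).astype(int);w=P[v-2:v+3,u-2:u+3].reshape(-1,3);k=w[w[:,2].argmax()];print(p,np.round(R.from_euler("z",-x[2]).apply(k-[x[0],x[1],x[3]])*1e3))
E
python3 fit.py
```

```text
[ 6.93275848e-01 -1.43677156e-01 -2.17778159e-01 -4.15382123e-04] -12.477769388797492
[[-0.2, 0.8], [0.0, 1.1], [-0.3, -0.5], [0.6, -0.4], [-1.2, 0.3], [-0.3, -1.5], [0.0, -0.3], [-0.4, -0.4], [0.3, 0.3], [-0.1, 0.2], [-0.4, 0.2], [-0.2, 0.1], [-0.3, 0.2], [0.5, 0.4], [0.4, 0.0], [0.5, 0.1], [-0.3, 0.3]]
tri bar top [ 0.57569871 -0.14783225  0.16137068] 0.0006765970886153959 [ 0.57646309 -0.14855368  0.15958462]
pad depth pt box mm [  2.53209244   2.03615451 156.46037787]
cover angle [0.69955916] [0.27609008 0.04010008] (np.float64(-0.012630256383177496), 0, np.float64(161.79796028439762))
(-50, 78, 150) [-54.  81. 151.]
(-50, 44, 150) [-48.  45. 151.]
(-50, -42, 150) [-55. -42. 152.]
(-50, -76, 150) [-53. -74. 152.]
(-113, -30, 160) [-118.  -29.  163.]
```

```bash
cat > d.py <<'E'
from h import *
import sys
X=np.array([0.6933,-0.1437,-0.2178])
def go(p,tz=0):  # box target mm -> tool delta mm
    s=env.state();r=R.from_rotvec(s["tool_rot"]);w=R.from_euler("z",X[2]).apply(np.array(p)/1e3)+[X[0],X[1],0]
    b=R.from_euler("z",-X[2]).apply(s["tcp_pos"]-[X[0],X[1],0])*1e3
    want=R.from_euler("z",X[2])*R.from_rotvec([np.pi,0,0]);dr=(r.inv()*want).as_rotvec(degrees=True)
    print("t",round(s["time_s"],2),"box pos",np.round(b,1),"delta in final axes",np.round(want.inv().apply(w-s["tcp_pos"])*1e3,1),"turn",np.round(dr,2),"F box",np.round(R.from_euler("z",-X[2]).apply(s["ft_force"]),1),"w",round(s["gripper_width"],4),"ff",round(s["finger_force"],1))
if __name__=="__main__": go([float(a) for a in sys.argv[1:4]])
E
sed -i 's/68-83\*np.cos(a)-7\*np.sin(a)/68-83*np.cos(a)+7*np.sin(a)/' fit.py
python3 fit.py | grep cover; python3 d.py 5 0 190
```

```text
cover angle [0.57976736] [0.56368686 0.08075141] (np.float64(2.3978254343997447), 0, np.float64(154.32596508848627))
t 0.1 box pos [-329.8 -537.5  230.4] delta in final axes [ 334.8 -537.5   40.4] turn [-0.09  0.04 35.62] F box [-0.3 -0.1 -0.2] w 0.0852 ff 0.0
```

Call:
{"fn": "play_rows", "kwargs": {
  "targets": [
    [[0,0,0],[0,0,8.9],1],
    [[0,0,0],[0,0,8.9],1],
    [[0,0,0],[0,0,8.9],1],
    [[0,0,0],[0,0,8.9],1]
  ],
  "force": 30
}}

```text
time_s: 0.6
tcp_pos: [0.2553, -0.5974, 0.2307]
tool_rot: [-3.121, 0.349, 0.001]
ft_force: [0.7, -0.1, -0.3]
gripper_width: 0.0125
finger_force: 0.0
```

```bash
python3 d.py 5 0 200
```

```text
t 0.6 box pos [-329.6 -537.6  230.7] delta in final axes [ 334.6 -537.6   30.7] turn [-0.05  0.04 -0.27] F box [ 0.7  0.1 -0.3] w 0.0125 ff 0.0
```

Call:
{"fn": "play_rows", "kwargs": {
  "targets": [
    [[0.012,-0.02,-0.004],[0,0,0],1],
    [[0.024,-0.038,0],[0,0,0],1],
    [[0.024,-0.038,0],[0,0,0],1],
    [[0.024,-0.038,0],[0,0,0],1],
    [[0.024,-0.038,0],[0,0,0],1],
    [[0.024,-0.038,0],[0,0,0],1],
    [[0.024,-0.038,0],[0,0,0],1],
    [[0.024,-0.038,0],[0,0,0],1],
    [[0.024,-0.038,0],[0,0,0],1],
    [[0.024,-0.038,0],[0,0,0],1]
  ]
}}

```text
time_s: 1.85
tcp_pos: [0.5568, -0.2922, 0.2348]
tool_rot: [-3.123, 0.341, 0.001]
ft_force: [0.3, -0.2, -0.1]
gripper_width: 0.0003
finger_force: 0.0
```

```bash
python3 d.py 5 0 190
```

```text
t 1.85 box pos [-101.2 -174.5  234.8] delta in final axes [ 106.2 -174.5   44.8] turn [-0.    0.05  0.02] F box [ 0.3 -0.1 -0.1] w 0.0003 ff 0.0
```

Call:
{"fn": "play_rows", "kwargs": {
  "targets": [
    [[0.024,-0.038,0],[0,0,0],1],
    [[0.024,-0.038,0],[0,0,0],1],
    [[0.024,-0.038,0.01],[0,0,0],1],
    [[0.022,-0.038,0.015],[0,0,0],1],
    [[0.012,-0.0225,0.02],[0,0,0],1],
    [[0,0,0],[0,0,0],1]
  ]
}}

```text
time_s: 2.6
tcp_pos: [0.6964, -0.1432, 0.1868]
tool_rot: [-3.122, 0.335, 0.009]
ft_force: [0.6, -0.4, -1.1]
gripper_width: -0.0001
finger_force: 0.0
```

```bash
python3 d.py 5 0 165
python3 - <<'E'
from h import *
w=env.state();p,d=env.get_image("wrist");cv2.imwrite("pics/w1.png",cv2.resize(cv2.cvtColor(p,cv2.COLOR_RGB2BGR),(768,576)))
E
```

```text
t 2.6 box pos [  2.9   1.2 186.8] delta in final axes [ 2.1  1.2 21.8] turn [-0.03  0.33  0.23] F box [ 0.6 -0.2 -1.1] w -0.0001 ff 0.0
```

View pics/w1.png

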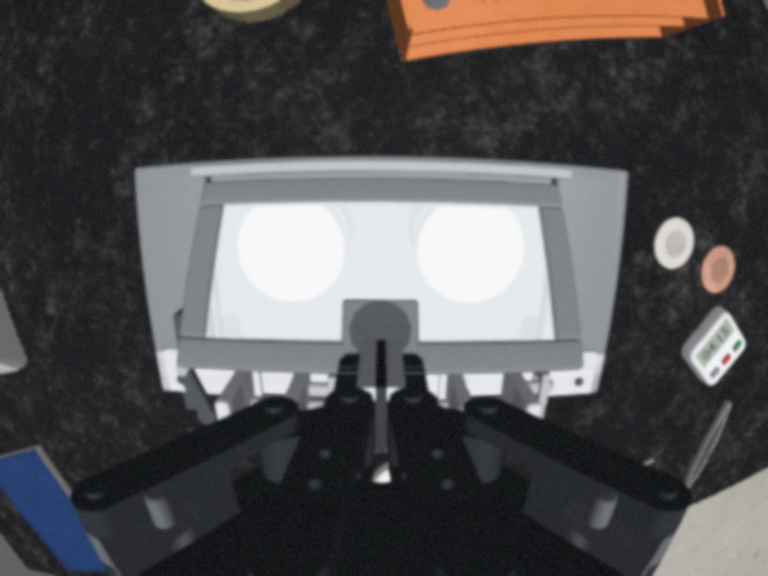

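Wrist view: the closed fingers (380,350) stand centred on the pad (380,325). Pressing along the arc now.

Call:
{"fn": "play_rows", "kwargs": {
  "targets": [
    [[0.001,0.001,0.014],[0,0,0],1],
    [[-0.001,0,0.01],[0,0,0],1],
    [[-0.003,0,0.008],[0,0,0],1],
    [[-0.004,0,0.008],[0,0,0],1],
    [[-0.003,0,0.007],[0,0,0],1],
    [[-0.003,0,0.007],[0,0,0],1],
    [[-0.002,0,0.006],[0,0,0],1]
  ]
}}

```text
time_s: 3.52
tcp_pos: [0.6821, -0.1437, 0.13]
tool_rot: [3.123, -0.341, -0.0]
ft_force: [-0.7, -0.6, 1.3]
gripper_width: 0.0004
finger_force: 0.7
```

```bash
python3 d.py -14 0 112
```

```text
t 3.52 box pos [-10.9  -2.4 130. ] delta in final axes [-3.1 -2.4 18. ] turn [0.02 0.01 0.02] F box [-0.5 -0.7  1.3] w 0.0004 ff 0.7
```

Call:
{"fn": "play_rows", "kwargs": {
  "targets": [
    [[-0.001,-0.002,0.005],[0,0,0],1],
    [[-0.001,0,0.005],[0,0,0],1],
    [[-0.001,0,0.004],[0,0,0],1],
    [[0,0,0.003],[0,0,0],1],
    [[0,0,0.003],[0,0,0],1],
    [[0,0,0],[0,0,0],1]
  ]
}}

```text
time_s: 4.28
tcp_pos: [0.68, -0.1409, 0.1101]
tool_rot: [-3.123, 0.341, 0.0]
ft_force: [-1.5, -0.0, 2.9]
gripper_width: -0.0002
finger_force: 1.6
```

```bash
python3 d.py -14 0 109
```

```text
t 4.28 box pos [-1.360e+01 -1.000e-01  1.101e+02] delta in final axes [-0.4 -0.1  1.1] turn [-0.01  0.01  0.03] F box [-1.5 -0.3  2.9] w -0.0002 ff 1.6
```

Call:
{"fn": "play_rows", "kwargs": {
  "targets": [
    [[0,0,0.0015],[0,0,0],1],
    [[0,0,0.0015],[0,0,0],1],
    [[0,0,0.001],[0,0,0],1],
    [[0,0,0],[0,0,0],1]
  ]
}}

```text
time_s: 4.78
tcp_pos: [0.6801, -0.1409, 0.1099]
tool_rot: [-3.123, 0.341, -0.001]
ft_force: [-8.7, 1.3, 19.6]
gripper_width: -0.0002
finger_force: 9.3
```

```bash
python3 d.py -14 0 109
```

```text
t 4.78 box pos [-1.350e+01 -1.000e-01  1.099e+02] delta in final axes [-0.5 -0.1  0.9] turn [-0.01 -0.02  0.01] F box [-8.7 -0.6 19.6] w -0.0002 ff 9.3
```

Call:
{"fn": "play_rows", "kwargs": {
  "targets": [
    [[0,0,-0.015],[0,0,0],1],
    [[0,0,-0.03],[0,0,0],1],
    [[0,0,-0.04],[0,0,0],0],
    [[-0.012,-0.023,0],[0,0,0],0],
    [[-0.012,-0.023,0],[0,0,0],0],
    [[-0.0125,-0.023,0],[0,0,0],0],
    [[0,0,0],[0,0,0],0]
  ]
}}

```text
time_s: 5.65
tcp_pos: [0.6584, -0.0614, 0.1901]
tool_rot: [-3.122, 0.332, 0.003]
ft_force: [-0.3, -0.7, 0.2]
gripper_width: 0.0851
finger_force: 0.0
```

```bash
python3 d.py -50 69 122
python3 - <<'E'
from h import *
from d import X
for n in("top","wrist"):
    p,d=env.get_image(n)
    if n=="top":
        P=cloud(n,d);u,v=np.round(proj(n,R.from_euler("z",X[2]).apply([-.015,0,.11])+[X[0],X[1],0])[0]).astype(int);print(np.round(R.from_euler("z",-X[2]).apply(P[v-1:v+2,u-1:u+2].reshape(-1,3)-[X[0],X[1],0])*1e3)[[0,4,8]])
        c=cv2.resize(cv2.cvtColor(p,cv2.COLOR_RGB2BGR)[115:205,175:305],(390*2,540))
    cv2.imwrite(f"pics/{n}2.png",c if n=="top" else cv2.resize(cv2.cvtColor(p,cv2.COLOR_RGB2BGR),(768,576)))
E
```

```text
t 5.65 box pos [-51.8  72.9 190.1] delta in final axes [ 1.8  3.9 68.1] turn [-0.11  0.13  0.35] F box [-0.2 -0.8  0.2] w 0.0851 ff 0.0
[[-14.   4. 109.]
 [-16.   0. 110.]
 [-18.  -3. 109.]]
```

View pics/wrist2.png

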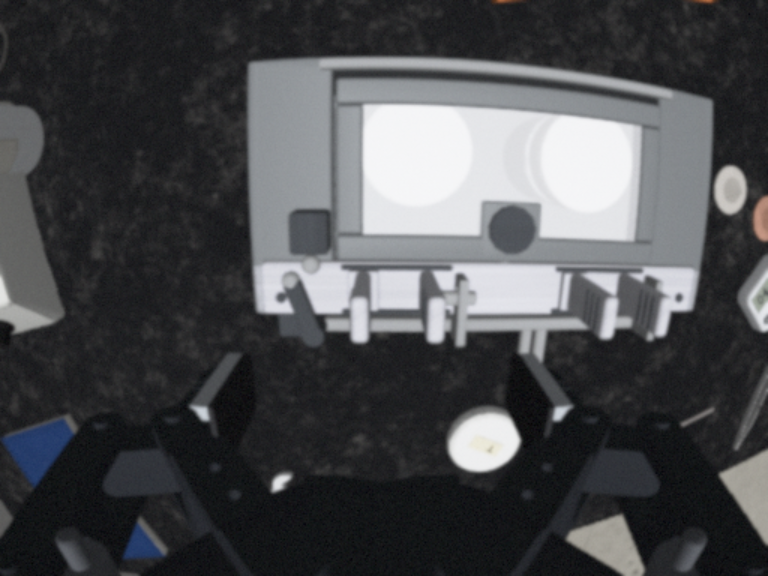

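Cover is shut. Wrist view: post 1 top at (360,318), tab 1 top (435,318), post 2 (607,313), tab 2 (661,313); I check these against my pose.

```bash
cat > wr.py <<'E'
from h import *
from d import X,go
def wpt(uv,z):
    m=env.camera_model("wrist");K=m["intrinsics"];H=m["hand_eye"];s=env.state()
    a=(np.array(uv)-K[:2,2])/K[0,0];r=np.hypot(*a);c=np.r_[np.sin(r)*a/r,np.cos(r)]
    rt=R.from_rotvec(s["tool_rot"]);o=rt.apply(H[:3,3])+s["tcp_pos"];d=rt.apply(H[:3,:3]@c)
    w=o+d*(z-o[2])/d[2];return np.round(R.from_euler("z",-X[2]).apply(w-[X[0],X[1],0])*1e3,1)
E
python3 - <<'E'
from wr import *
for u in[(360,318),(435,318),(607,313),(661,313)]: print(wpt(((u[0]+.5)/1.5-.5,(u[1]+.5)/1.5-.5),.15))
go((-50,69,122))
E
```

```text
[-48.7  78.2 150. ]
[-48.7  45.3 150. ]
[-47.5 -39.  150. ]
[-48.2 -72.5 150. ]
t 5.75 box pos [-50.3  68.4 190.5] delta in final axes [ 0.3 -0.6 68.5] turn [0.05 0.04 0.05] F box [-0.2 -0.7 -0.5] w 0.0856 ff 0.0
```

Call:
{"fn": "play_rows", "kwargs": {
  "targets": [
    [[0.001,0,0.02],[0,0,0],0],
    [[0,0,0.025],[0,0,0],0],
    [[0,0,0.0225],[0,0,0],0],
    [[0,0,0],[0,0,0],0.4],
    [[0,0,0],[0,0,0],1],
    [[0,0,0],[0,0,0],1],
    [[0,0,0],[0,0,0],1],
    [[0,0,0],[0,0,0],1]
  ],
  "force": 25
}}

```text
time_s: 6.75
tcp_pos: [0.6618, -0.0635, 0.126]
tool_rot: [-3.12, 0.338, -0.006]
ft_force: [-0.2, 4.1, 5.7]
gripper_width: 0.0248
finger_force: 29.5
```

```bash
python3 d.py -50 69 122
```

```text
t 6.75 box pos [-48.   71.5 126. ] delta in final axes [-2.   2.5  4. ] turn [-0.19 -0.19  0.1 ] F box [-1.1  4.   5.7] w 0.0248 ff 29.5
```

Call:
{"fn": "play_rows", "kwargs": {
  "targets": [
    [[0,0,0],[0,0,0],1],
    [[0,0,0],[0,0,0],1],
    [[0,0,0],[0,0,0],0],
    [[0,0,0],[0,0,0],0],
    [[0,0,0],[0,0,0],0],
    [[0,0,-0.03],[0,0,0],0],
    [[0,0,-0.035],[0,0,0],0],
    [[0,0,0],[0,0,0],0]
  ]
}}

```text
time_s: 7.75
tcp_pos: [0.6624, -0.0664, 0.1922]
tool_rot: [-3.123, 0.342, -0.01]
ft_force: [0.8, -0.4, -0.7]
gripper_width: 0.0852
finger_force: 0.0
```

```bash
python3 d.py -50 -51 190
python3 - <<'E'
from wr import *
p,d=env.get_image("wrist");cv2.imwrite("pics/w3.png",cv2.resize(cv2.cvtColor(p,cv2.COLOR_RGB2BGR)[130:250,140:480],None,fx=2.35,fy=2.35,interpolation=cv2.INTER_CUBIC));go((-50,-51,190))
E
```

```text
t 7.75 box pos [-46.9  68.7 192.2] delta in final axes [ -3.1 119.7   2.2] turn [-0.05 -0.38 -0.01] F box [ 0.8 -0.3 -0.7] w 0.0852 ff 0.0
t 7.8 box pos [-48.3  68.5 190.1] delta in final axes [-1.700e+00  1.195e+02  1.000e-01] turn [-0.01 -0.16 -0.  ] F box [-0.6 -0.3 -2.1] w 0.0855 ff 0.0
```

View pics/w3.png

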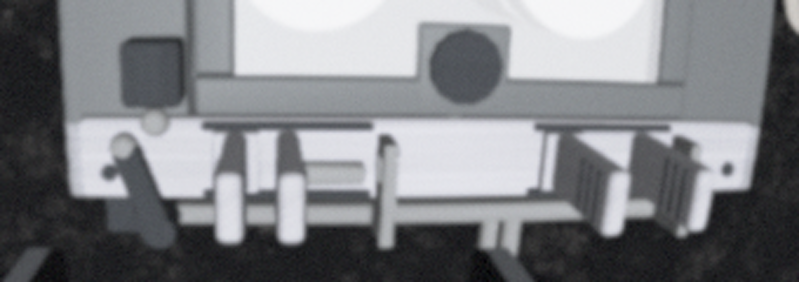

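Catch 1's plates are now at (230,210) and (290,210), i.e. half their former spacing: it is squeezed. Catch 2 is untouched. On to catch 2.

Call:
{"fn": "play_rows", "kwargs": {
  "targets": [
    [[-0.001,0.02,0],[0,0,0],0],
    [[0,0.035,0],[0,0,0],0],
    [[0,0.035,0],[0,0,0],0],
    [[0,0.0285,0],[0,0,0],0],
    [[0,0,0],[0,0,0],0],
    [[0,0,0],[0,0,0],0]
  ]
}}

```text
time_s: 8.55
tcp_pos: [0.6331, -0.1811, 0.1878]
tool_rot: [-3.122, 0.341, 0.003]
ft_force: [0.8, 0.2, 0.5]
gripper_width: 0.0854
finger_force: 0.0
```

```bash
python3 d.py -50 -51 122
```

```text
t 8.55 box pos [-50.7 -49.6 187.8] delta in final axes [ 0.7  1.4 65.8] turn [-0.04  0.1   0.01] F box [0.8 0.4 0.5] w 0.0854 ff 0.0
```

Call:
{"fn": "play_rows", "kwargs": {
  "targets": [
    [[0,0.001,0.02],[0,0,0],0],
    [[0,0,0.025],[0,0,0],0],
    [[0,0,0.0205],[0,0,0],0],
    [[0,0,0],[0,0,0],0.4],
    [[0,0,0],[0,0,0],1],
    [[0,0,0],[0,0,0],1],
    [[0,0,0],[0,0,0],1],
    [[0,0,0],[0,0,0],1],
    [[0,0,0],[0,0,0],1]
  ]
}}

```text
time_s: 9.68
tcp_pos: [0.635, -0.1805, 0.1258]
tool_rot: [-3.121, 0.339, -0.005]
ft_force: [-1.2, 2.3, 5.9]
gripper_width: 0.0243
finger_force: 29.1
```

```bash
python3 d.py -113 -30 122
```

```text
t 9.68 box pos [-49.  -48.5 125.8] delta in final axes [-64.  -18.5   3.8] turn [-0.14 -0.17  0.09] F box [-1.6  2.   5.9] w 0.0243 ff 29.1
```

Call:
{"fn": "play_rows", "kwargs": {
  "targets": [
    [[0,0,0],[0,0,0],0],
    [[0,0,0],[0,0,0],0],
    [[0,0,0],[0,0,0],0],
    [[0,0,-0.03],[0,0,0],0],
    [[0,0,-0.04],[0,0,0],0],
    [[-0.02,-0.007,0],[0,0,0],0],
    [[-0.025,-0.007,0],[0,0,0],0],
    [[-0.018,-0.0065,0],[0,0,0],0],
    [[0,0,0],[0,0,0],0],
    [[0,0,0],[0,0,0],0]
  ]
}}

```text
time_s: 10.92
tcp_pos: [0.5771, -0.1494, 0.1934]
tool_rot: [3.123, -0.341, 0.002]
ft_force: [-0.9, -0.1, -0.1]
gripper_width: 0.0856
finger_force: 0.0
```

Run:
```python
from wr import *
go((-113,-30,120))
p,d=env.get_image("wrist");cv2.imwrite("pics/w4.png",cv2.resize(cv2.cvtColor(p,cv2.COLOR_RGB2BGR),(768,576)))
```

```text
t 10.93 box pos [-112.2  -30.7  193.4] delta in final axes [-0.8 -0.7 73.4] turn [ 0.02 -0.06 -0.  ] F box [-0.9 -0.3 -0.1] w 0.0856 ff 0.0
```

View pics/w4.png

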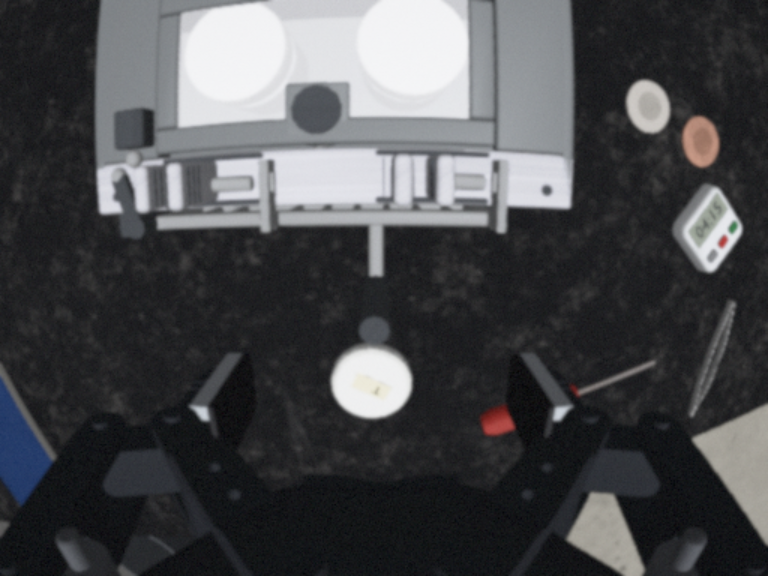

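Both catches are drawn (catch 2 plates at (403,180), (445,180)); the bar's top at (374,328) is centred between the open fingers. Descend and grip.

Call:
{"fn": "play_rows", "kwargs": {
  "targets": [
    [[-0.001,-0.001,0.02],[0,0,0],0],
    [[0,0,0.028],[0,0,0],0],
    [[0,0,0.025],[0,0,0],0],
    [[0,0,0],[0,0,0],0.5],
    [[0,0,0],[0,0,0],1],
    [[0,0,0],[0,0,0],1],
    [[0,0,0],[0,0,0],1],
    [[0,0,0],[0,0,0],1]
  ],
  "force": 50
}}

```text
time_s: 11.98
tcp_pos: [0.5767, -0.1465, 0.1215]
tool_rot: [-3.122, 0.339, -0.004]
ft_force: [0.3, 3.3, 4.0]
gripper_width: 0.0128
finger_force: 49.0
```

Run:
```python
from wr import *
go((-113,-30,120))
h=np.array([-73,105])
p=lambda g:h+np.array([[np.cos(g),np.sin(g)],[-np.sin(g),np.cos(g)]])@[-40,-135]
gs=np.arange(0,1.46,.1);q=np.array([p(g) for g in gs]);print(np.round(np.c_[gs,q],1).tolist());print(np.round(np.diff(q,axis=0)*[1,-1],1).tolist())
```

```text
t 11.97 box pos [-113.3  -27.9  121.5] delta in final axes [0.3 2.1 1.5] turn [-0.09 -0.12  0.07] F box [-0.5  3.2  4. ] w 0.0128 ff 49.0
[[0.0, -113.0, -30.0], [0.1, -126.3, -25.3], [0.2, -139.0, -19.4], [0.3, -151.1, -12.1], [0.4, -162.4, -3.8], [0.5, -172.8, 5.7], [0.6, -182.2, 16.2], [0.7, -190.6, 27.5], [0.8, -197.7, 39.6], [0.9, -203.6, 52.4], [1.0, -208.2, 65.7], [1.1, -211.5, 79.4], [1.2, -213.3, 93.4], [1.3, -213.8, 107.4], [1.4, -212.8, 121.5]]
[[-13.3, -4.7], [-12.7, -6.0], [-12.1, -7.2], [-11.3, -8.4], [-10.4, -9.5], [-9.4, -10.5], [-8.3, -11.3], [-7.1, -12.1], [-5.9, -12.8], [-4.6, -13.3], [-3.2, -13.7], [-1.9, -14.0], [-0.5, -14.1], [0.9, -14.0]]
```

Call:
{"fn": "play_rows", "kwargs": {
  "targets": [
    [[-0.0065,-0.0025,0],[0,0,0],1],
    [[-0.007,-0.0025,0],[0,0,0],1],
    [[-0.0065,-0.003,0],[0,0,0],1],
    [[-0.0065,-0.003,0],[0,0,0],1],
    [[-0.006,-0.0035,0],[0,0,0],1],
    [[-0.006,-0.0035,0],[0,0,0],1],
    [[-0.0055,-0.004,0],[0,0,0],1],
    [[-0.0055,-0.0045,0],[0,0,0],1]
  ],
  "force": 60
}}

```text
time_s: 12.98
tcp_pos: [0.5344, -0.1126, 0.1215]
tool_rot: [3.121, -0.344, 0.008]
ft_force: [5.9, -2.3, 3.6]
gripper_width: 0.0127
finger_force: 58.9
```

```bash
python3 d.py -162.4 -3.8 121
```

```text
t 12.97 box pos [-161.8   -4.   121.5] delta in final axes [-0.6 -0.2  0.5] turn [ 0.07 -0.29 -0.09] F box [ 6.2 -1.   3.6] w 0.0127 ff 58.9
```

Following the arc well, with the expected resistance.

Call:
{"fn": "play_rows", "kwargs": {
  "targets": [
    [[-0.0105,-0.0095,0],[0,0,0],1],
    [[-0.0095,-0.0105,0],[0,0,0],1],
    [[-0.0085,-0.0115,0],[0,0,0],1],
    [[-0.007,-0.012,0],[0,0,0],1],
    [[-0.006,-0.013,0],[0,0,0],1],
    [[-0.0045,-0.0135,0],[0,0,0],1],
    [[-0.003,-0.0135,0],[0,0,0],1]
  ]
}}

```text
time_s: 13.85
tcp_pos: [0.499, -0.0223, 0.1211]
tool_rot: [3.117, -0.347, -0.012]
ft_force: [-7.8, -6.2, 18.1]
gripper_width: 0.0124
finger_force: 60.8
```

```bash
python3 d.py -213.8 107.4 121
```

```text
t 13.85 box pos [-215.9   76.5  121.1] delta in final axes [  2.1 -30.9   0.1] turn [ 0.34  0.39 -0.22] F box [-6.3 -7.8 18.1] w 0.0124 ff 60.8
```

Call:
{"fn": "play_rows", "kwargs": {
  "targets": [
    [[0.0015,-0.002,0],[0,0,0],1],
    [[0,0,0],[0,0,0],1]
  ]
}}

```text
time_s: 14.1
tcp_pos: [0.4984, -0.0191, 0.121]
tool_rot: [3.118, -0.341, -0.021]
ft_force: [-14.4, -0.8, 25.0]
gripper_width: 0.0126
finger_force: 61.3
```

Run:
```python
from wr import *
go((-213.8,107.4,121));print(env.state()["ft_torque"])
p,d=env.get_image("wrist");cv2.imwrite("pics/w5.png",cv2.resize(cv2.cvtColor(p,cv2.COLOR_RGB2BGR),(768,576)))
```

```text
t 14.1 box pos [-217.2   79.5  121. ] delta in final axes [  3.4 -27.9   0. ] turn [ 0.35  0.74 -0.  ] F box [-13.9  -3.9  25. ] w 0.0126 ff 61.3
[-0.19611491  2.86544707  0.04465004]
```

View pics/w5.png

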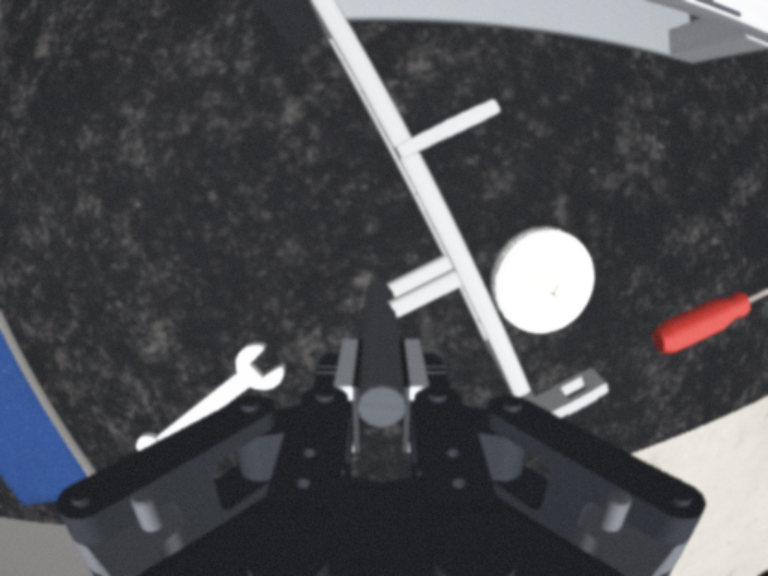

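The bar is held between the fingers at (380,405), with the gate open and the lid (545,280) untouched. I check the rising force against joint limits.

Run:
```python
from wr import *
s=env.state();print(np.round(s["q"],3),np.round(s["tau"],1));go((-213.8,107.4,121))
h=np.array([-73,105]);b=R.from_euler("z",-X[2]).apply(s["tcp_pos"]-[X[0],X[1],0])[:2]*1e3-h;print(np.hypot(*b),np.arctan2(-b[0],-b[1])-np.arctan2(40,135))
for z in(.16,):print(wpt((380/1.5,405/1.5),z))
```

```text
[ 0.065  0.26  -0.132  1.999  0.046  0.9   -1.88 ] [ -0.9 -25.1  -0.9 -21.2  -0.   -4.5  -0.1]
t 14.15 box pos [-217.2   79.5  121. ] delta in final axes [  3.4 -27.9  -0. ] turn [ 0.35  0.74 -0.  ] F box [-12.8  -4.4  24.2] w 0.0125 ff 61.3
146.42614321342998 1.1075282806123519
[-210.8   80.7  160. ]
```

Call:
{"fn": "play_rows", "kwargs": {
  "targets": [
    [[0,0,0],[0,0,0],0.8],
    [[0,0,0],[0,0,0],0.8],
    [[0,0,0],[0,0,0],0.8]
  ],
  "force": 20
}}

```text
time_s: 14.52
tcp_pos: [0.5031, -0.0183, 0.1191]
tool_rot: [3.121, -0.342, -0.006]
ft_force: [-2.6, -2.3, -0.2]
gripper_width: 0.0173
finger_force: 1.5
```

```bash
python3 d.py -213.8 107.4 121
```

```text
t 14.53 box pos [-212.8   81.3  119.1] delta in final axes [ -1.  -26.1  -1.9] turn [ 0.11  0.21 -0.01] F box [-2.1 -2.8 -0.2] w 0.0173 ff 1.5
```

Call:
{"fn": "play_rows", "kwargs": {
  "targets": [
    [[0,-0.005,0],[0,0,0],0.8],
    [[-0.0005,-0.008,0],[0,0,0],0.8],
    [[0,-0.008,0],[0,0,0],0.8],
    [[0,-0.008,0],[0,0,0],0.8],
    [[0,-0.005,0],[0,0,0],0.8],
    [[0,0,0],[0,0,0],0.8],
    [[0,0,0],[0,0,0],1],
    [[0,0,0],[0,0,0],1],
    [[0,0,0],[0,0,0],1],
    [[0,0,0],[0,0,0],1]
  ],
  "force": 25
}}

```text
time_s: 15.78
tcp_pos: [0.5119, 0.0157, 0.1204]
tool_rot: [3.123, -0.341, 0.0]
ft_force: [-3.4, -1.9, 1.3]
gripper_width: 0.0135
finger_force: 25.2
```

Run:
```python
from wr import *
go((-213.8,107.4,121))
p,d=env.get_image("wrist");cv2.imwrite("pics/w6.png",cv2.resize(cv2.cvtColor(p,cv2.COLOR_RGB2BGR),(768,576)))
p,d=env.get_image("top");cv2.imwrite("pics/t6.png",cv2.resize(cv2.cvtColor(p,cv2.COLOR_RGB2BGR)[100:300,100:370],(756,560)))
s=env.state();b=R.from_euler("z",-X[2]).apply(s["tcp_pos"]-[X[0],X[1],0])[:2]*1e3-[-73,105];print(np.hypot(*b),np.arctan2(-b[0],-b[1])-np.arctan2(40,135),s["ft_force"])
```

```text
t 15.78 box pos [-211.6  116.4  120.4] delta in final axes [-2.2  9.  -0.6] turn [ 0.01 -0.01  0.  ] F box [-2.9 -2.6  1.3] w 0.0135 ff 25.2
139.04075665420788 1.3653761160716018 [-3.80700188 -2.33096136  0.51574386]
```

View pics/w6.png

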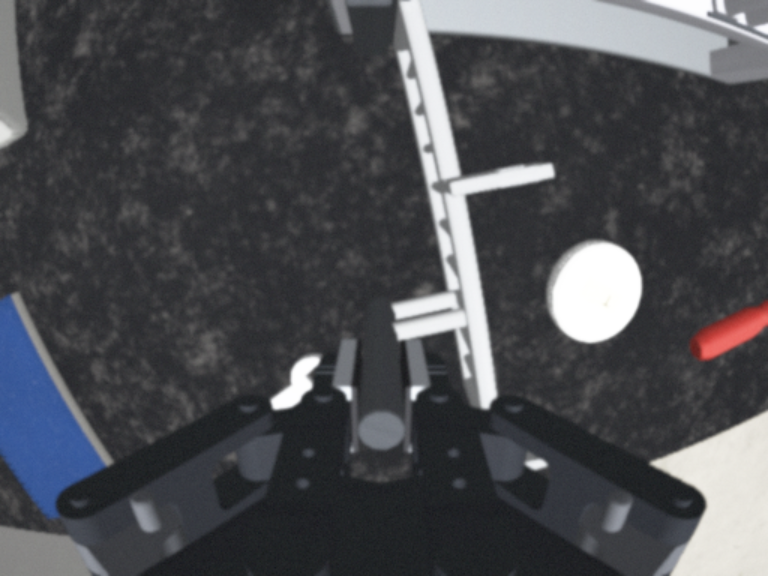

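View pics/t6.png

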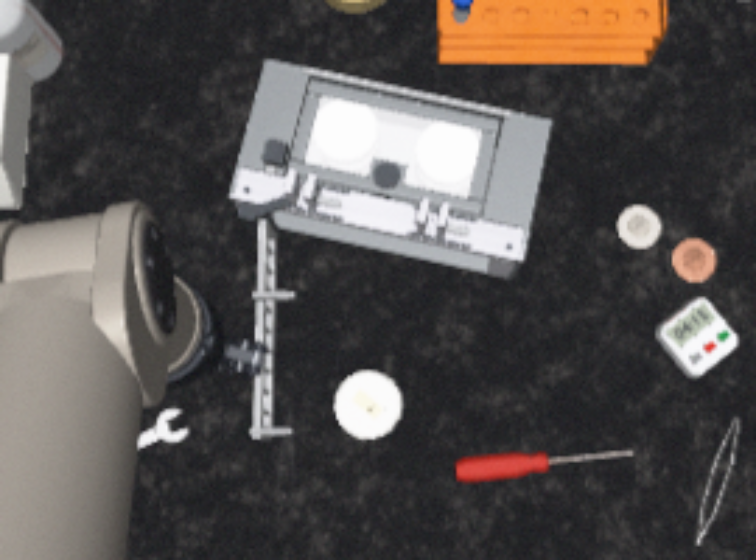

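Gate open about 1.36 rad (bar gripped at (380,430)); top view shows the cover shut, both catches drawn (plates close together at (308,190) and (432,215)), bystanders in place. Handing in.

Call:
{"fn": "play_rows", "kwargs": {
  "targets": [
    [[0,0,0],[0,0,0],1],
    [[0,0,0],[0,0,0],1],
    [[0,0,0],[0,0,0],1]
  ]
}}

```text
time_s: 16.25
tcp_pos: [0.5119, 0.0158, 0.1204]
tool_rot: [3.123, -0.341, 0.0]
ft_force: [-4.2, -2.2, 1.1]
gripper_width: 0.0131
finger_force: 25.4
```

```bash
python3 -c "
from plant import env
print(env.hand_in())"
```

```text
the job is handed in; nothing more can be done
None
```

I handed the job in at about 16 s (hand-in returned no verdict): the cover is snapped shut, catch 1 then catch 2 are squeezed, and the arm is holding the gate by its bar at about 1.36 rad (78 degrees), with the things lying around in view not visibly moved.

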